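# Strip a trial-built chandelier column and put its parts away

## Task

The trial-built chandelier column is to be stripped from the top down, each part put away as it comes off: stand every brass part upright and flat in the parts tray of its own size (finial in the smallest, collar in the middle one, hub in the largest), set down and not dropped. The glass rosette is broken: when you come to it, push it down through the sprung flap in the top of the blue cullet bin and let it fall inside. Leave the pliers where they lie.

Things in the scene. Friction and masses are not known exactly. Their poses are not given: they have to be found in the camera images.
- finial: solid brass finial, the top part of the column, 50 mm tall: round foot 28 mm across and 6 mm thick, thin neck, ball 26 mm across with its centre 31.5 mm above the underside, small tip. 0.12 kg. Origin: centre of its underside; z up through the tip
- rosette: clear cut-glass scalloped disc under the finial, 20 mm thick, 44 mm across, broken: of its eight round scallops (7 mm radius, centres 15 mm from the axis) the two on its +x side are snapped off. 42 mm wide measured along its y axis, over sound scallops. 0.08 kg. Origin: centre of its underside on its axis; z up
- collar: plain round brass collar under the rosette, 54 mm across, 25 mm tall, with two fine dark grooves; edges bevelled 3 mm at top and 3 mm at bottom. 0.22 kg. Origin: centre of its underside; z up
- hub: round brass arm hub at the bottom of the column, standing on the bench, 68 mm across, 30 mm tall, six dark socket holes round its side; edges bevelled 4 mm. 0.40 kg. Origin: centre of its underside; z up. The four parts only rest on one another, within about 2 mm of centre
- tray_small: the smallest of three square grey plastic parts trays, fixed to the bench: 58 x 58 mm outside, 50 x 50 mm inside, rim 12 mm above the bench, floor 4 mm thick. Takes the finial. Origin: centre of its underside; x and y along its sides, z up
- tray_medium: the middle of three square grey plastic parts trays, fixed to the bench: 80 x 80 mm outside, 72 x 72 mm inside, rim 12 mm above the bench, floor 4 mm thick. Takes the collar. Origin: centre of its underside; x and y along its sides, z up
- tray_large: the largest of three square grey plastic parts trays, fixed to the bench: 108 x 108 mm outside, 100 x 100 mm inside, rim 12 mm above the bench, floor 4 mm thick. Takes the hub. Origin: centre of its underside; x and y along its sides, z up
- bin: blue sheet-steel cullet bin fixed to the bench, 126 mm (x) x 182 mm (y) x 160 mm high, empty, floor 3 mm thick. Its flat top has an opening from x = -43 to +43 mm, y = -75 to +75 mm, closed by a bare aluminium flap hinged along the opening's +x edge, flush with the top (z = 160 mm). Origin: centre of its underside; z up
- flap_hinge (a point): middle of the flap's hinge line, on the bin's top; axes as the bin's. The flap (83 x 144 x 3 mm, free edge at -x) swings down into the bin, up to 77 degrees; a spring shuts it and holds it under the rosette's weight. Opening it takes 2 to 7 N. With the rosette pushed down on it 57 mm to -x of this hinge until its underside is 40 mm below the top, it falls past the free edge when let go
- pliers: small pliers lying flat, red handles, dark jaws, 143 mm long along x (jaws to +x), 52 mm wide, 14 mm high; bystander, not to be moved. Origin: on the bench under the pivot, z up
Not all that is in view belongs to the job. What is shaped like the tray_large but brown is not meant. What is shaped like the hub but purple is not meant.

How it is judged:
On the way, in this order (a step that is already met when the one before it is completed fails the run):
1. the finial stands in the smallest tray, let go (horizontal distance between finial and tray_small below 0.018 m and z of finial in the frame of tray_small between 0.001 and 0.008 m and angle between finial's own z axis and vertical below 0.12 rad and contact force between the fingers and finial below 0.1 N and linear speed of finial below 0.02 m/s), for 0.2 s.
2. the broken rosette is inside the cullet bin (z of rosette in the frame of bin below 0.06 m and x of rosette in the frame of bin between -0.063 and 0.063 m and y of rosette in the frame of bin between -0.091 and 0.091 m), for 0.2 s.
3. the collar lies flat in the middle tray, let go (horizontal distance between collar and tray_medium below 0.018 m and z of collar in the frame of tray_medium between 0.001 and 0.008 m and angle between collar's own z axis and vertical below 0.12 rad and contact force between the fingers and collar below 0.1 N and linear speed of collar below 0.02 m/s), for 0.2 s.
4. the hub stands in the largest tray, let go (horizontal distance between hub and tray_large below 0.024 m and z of hub in the frame of tray_large between 0.001 and 0.008 m and angle between hub's own z axis and vertical below 0.12 rad and contact force between the fingers and hub below 0.1 N and linear speed of hub below 0.02 m/s), for 0.2 s.
At the end, for the whole second after the job is handed in: finial in the smallest, collar in the middle, hub in the largest tray, each flat on its floor (4 mm in height, 0.12 rad) with its axis within 18 mm (hub 24 mm) of the tray's centre; rosette inside the bin, lower than 60 mm above its underside; all at rest (all of step 2 and horizontal distance between finial and tray_small below 0.018 m and z of finial in the frame of tray_small between 0.001 and 0.008 m and angle between each of finial, collar, hub's own z axis and vertical below 0.12 rad and horizontal distance between collar and tray_medium below 0.018 m and z of collar in the frame of tray_medium between 0.001 and 0.008 m and horizontal distance between hub and tray_large below 0.024 m and z of hub in the frame of tray_large between 0.001 and 0.008 m and linear speed of each of finial, collar, hub, rosette below 0.02 m/s); the robot touches nothing.
It fails at once if the finial was dropped or knocked over (faster than 0.6 m/s with no finger on it, a fall of about 18 mm) (linear speed of finial above 0.6 m/s and contact force between the fingers and finial below 0.05 N).
It fails at once if the collar was dropped or knocked over (faster than 0.6 m/s with no finger on it, a fall of about 18 mm) (linear speed of collar above 0.6 m/s and contact force between the fingers and collar below 0.05 N).
It fails at once if the hub was dropped or knocked over (faster than 0.6 m/s with no finger on it, a fall of about 18 mm) (linear speed of hub above 0.6 m/s and contact force between the fingers and hub below 0.05 N).
It fails at once if the pliers was moved by more than 20 mm (distance of pliers from where it was at the start of the episode above 0.02 m).
It also fails if it takes over 115 s, if anything falls off the work surface, if the arm or the gripper's body presses on something with over 40 N, if the wrist force passes 120 N, or if a joint passes its speed limit or range.

## Robot

A 7-joint arm with a two-finger parallel gripper is mounted at the origin on the work surface. World frame = base frame: x ahead of the robot, y to its left, z up, the work surface at z = 0. Lengths are in m, angles in rad, forces in N, time in s.
With the tool pointing down it reaches from about 0.35 to 0.9 m from the base axis. Payload 8.1 kg.
Tool frame: the origin (TCP) lies on the centre line of the jaws, within the pads' length; the fingertips stand 25 mm ahead of it and the grasp point (between the pads) lies 6 mm ahead of it; z points along the fingers, y is the line along which they close (so a half turn about z gives the same grasp; the last joint's range is limited). The gripper opens to 92 mm and grips with 3 to 60 N. Pads are 19 mm wide; open, the fingers measure 130 mm over their backs; the gripper's body (75 mm by 190 mm) begins 47 mm behind the grasp point.
Start: joints at [-1.404, 0.434, 0.025, 1.573, -0.012, 1.134, -0.075], TCP at [0.167, 0.602, 0.252] pointing down, gripper open.
Joint ranges: [-2.62, 2.62], [-0.44, 2.09], [-1.27, 1.32], [0.08, 2.57], [-1.32, 4.46], [0.12, 2], [-2.74, 2.74]. Speed limits (rad/s): [2.22, 2.22, 3.01, 3.01, 3.14, 3.14, 3.14].

## Interface

Orientations are given as [roll, pitch, yaw] about the fixed x, y, z axes, in that order (R = Rz(yaw) Ry(pitch) Rx(roll)).
In Python, from bench import get_obs, get_image, camera_params, sign_off gives the robot as it stands.
- The arm moves only by the tool move_arm, never from a script. Its argument "motion" is a list of rows, each a list of 4 numbers: the shift along the tool's x, y, z in mm, then the turn about the tool's z in degrees. In form: [[x, y, z, spin], ...]. A call has 1 to 12 rows; each row shifts and turns the commanded pose from where the row before left it, along the tool's axes as they then stand; what a row does not reach is not made up. A row lasts 1/8 s, in which the tool goes at most 62.5 mm and 10.7 degrees, less where a joint would pass 70% of its speed; a pose out of reach is approached as far as the arm can. A call with a gripper value outside its range is refused whole. "claw" is the finger opening in mm, from 0 to 91.8, set as the call begins (left out, the last holds). The fingers move at their own pace and stop on an object; the grip force is fixed at half the most. Time passes only in rows, so rows that do not move let the fingers close. It gives the time, the measured TCP pose, the force, the opening and the grip force at its end, in the units of the state.
- get_obs(): the state, without advancing time (a new reading comes with each control period).
- get_image(name): name is "scene" or "side" or "wrist"; returns the picture (400x640x3 uint8, blue, green, red); there is no depth.
- camera_params(name): a dict with "vfov" (degrees; the focal length in pixels is half the picture's height over the tangent of half this angle, whatever the lens; pixels are square), "cx", "cy" (the principal point, pixels), "R" (3x3) and "t" (3): a world point X has camera coordinates R X + t; the wrist camera has in their place "hand_eye" (4x4, takes a point from camera to tool coordinates, whose origin is the TCP and whose axes are the flange's). Camera axes: x right, y down, z forward; pixel columns grow to the right and rows downward; lengths in m; the calibration is good to about 2 mm. A picture is of the moment at which its call begins: read the wrist's pose just before it. camera_params takes no time and is no camera call.
- sign_off(): hands the job in; it is judged then, once.
The state is a dict: "time_s": time; "q": joint angles; "qd": joint speeds; "effort": joint torques, N m; "eef_pos": TCP position; "ee_rot": TCP orientation; "contact_force": force on the tool from outside, world axes, zero at the start; "wrist_torque": the same for the moment, N m; "gripper_width": opening from 0.0 (shut) to 1.0 (fully open); "grasp_force": force on a finger pad.
Only numpy, scipy, OpenCV 4.12 (cv2) and the standard library are available. Lean on these libraries where they do the work, as an engineer would, in place of code of your own. Each camera call takes 0.05 s, during which the arm holds its last target. There are 200 camera calls.

## Working session

There is one attempt and no reset: what is moved stays moved. The work goes in short steps, Python scripts to look and compute and a tool call to move; the robot and the scene stay as the last step left them, time stands still between calls to the robot, and variables do not carry over. Pictures are saved under pics/ and viewed, at most 14 in all, crops included, and the job is handed in when it is done.

Besides the shell and the picture viewer there is one more tool, called after "Emit:" as name([rows], argument=value, ...), one row to a line, values as JSON. move_arm: Moves the arm, as the interface text tells. Its arguments: {"type":"object","properties":{"motion":{"type":"array"},"claw":{"type":"number"}},"required":["motion"]}

```bash
mkdir -p pics; ls; python3 - <<'E'
from bench import *
import cv2
o=get_obs();print(o)
for n in("scene","side","wrist"):
    cv2.imwrite(f"pics/{n}0.png",get_image(n));print(n,camera_params(n))
E
```

```text
pics
{'time_s': 0.0, 'q': array([-1.40361931,  0.435199  ,  0.02500482,  1.57407655, -0.0116097 ,
        1.13398946, -0.07511443]), 'qd': array([-0.00030334, -0.0004726 , -0.00067439, -0.0003866 , -0.00169428,
        0.00072854, -0.00013466]), 'effort': array([-6.19582206e-04, -6.67852378e+01,  9.84436311e-01, -3.14458394e+01,
       -6.06432371e-02,  4.25976701e-02,  1.54101986e-04]), 'eef_pos': array([0.16651609, 0.60193403, 0.25096815]), 'ee_rot': array([-3.14007231e+00,  1.43316803e-04,  2.87169872e+00]), 'contact_force': array([ 0.32443534,  0.12774365, -0.11704117]), 'wrist_torque': array([ 0.00188517, -0.02678591,  0.00498877]), 'grasp_force': 0.0, 'gripper_width': 0.9990023429283309}
scene {'vfov': 53.767322897612736, 'cx': 319.6424742007758, 'cy': 194.08940821076675, 'R': array([[ 0.17766361,  0.98389975,  0.01941446],
       [ 0.62576518, -0.09772491, -0.77386548],
       [-0.75950877,  0.14963663, -0.63305237]]), 't': array([-0.09437879, -0.27054409,  1.56667557])}
side {'vfov': 51.8117205269192, 'cx': 312.9368246736713, 'cy': 197.80353306395472, 'R': array([[-0.98044772, -0.19539916, -0.02326899],
       [-0.08647473,  0.53405329, -0.84101677],
       [ 0.17676085, -0.82256079, -0.54050841]]), 't': array([0.56871854, 0.13451275, 0.90510357])}
wrist {'vfov': 63.413885006171505, 'cx': 318.4664754152254, 'cy': 201.15022521473298, 'hand_eye': array([[-2.67263493e-04, -9.59940885e-01, -2.80202474e-01,
         7.51664114e-02],
       [ 9.99999892e-01, -3.63406514e-04,  2.91165548e-04,
         4.40059800e-04],
       [-3.81329118e-04, -2.80202366e-01,  9.59940878e-01,
        -1.32070483e-01],
       [ 0.00000000e+00,  0.00000000e+00,  0.00000000e+00,
         1.00000000e+00]])}
```

View pics/scene0.png

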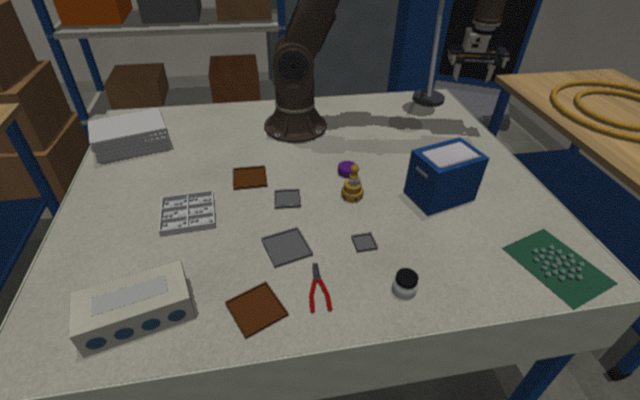

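View pics/side0.png

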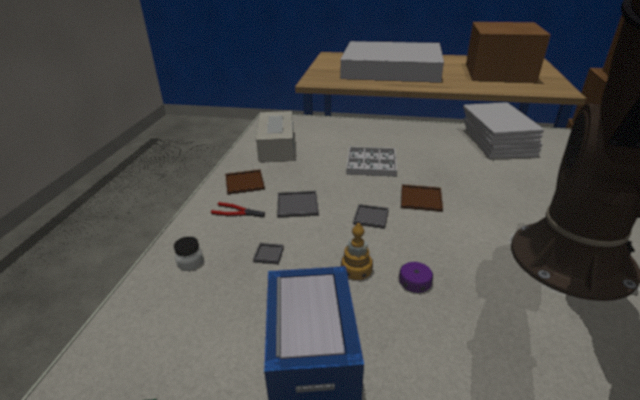

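The scene view shows the column at (352,185) with a purple hub-shaped decoy behind it at (347,169). The bin is at (447,175). The grey trays are small (364,242), medium (287,199) and large (287,247), and the brown decoys are at (250,177) and (256,308). The pliers are at (318,288). Next I measure by casting rays.

```bash
cat > h.py <<'E'
import numpy as np,cv2
from scipy.spatial.transform import Rotation as Ro
from bench import *
def cam(n,o=None):
    p=camera_params(n);f=200/np.tan(np.radians(p["vfov"]/2))
    if n=="wrist":
        T=np.eye(4);T[:3,:3]=Ro.from_euler('xyz',o["ee_rot"]).as_matrix();T[:3,3]=o["eef_pos"]
        M=T@np.array(p["hand_eye"]);Rc=M[:3,:3];c=M[:3,3]
    else: Rc=np.array(p["R"]).T;c=-Rc@np.array(p["t"])
    return f,p["cx"],p["cy"],Rc,c
def onz(C,uv,z):
    f,cx,cy,Rc,c=C;uv=np.asarray(uv,float).reshape(-1,2)
    d=np.c_[(uv[:,0]-cx)/f,(uv[:,1]-cy)/f,np.ones(len(uv))]@Rc.T
    return (c+d*((z-c[2])/d[:,2])[:,None])[:,:2]
def proj(C,X):
    f,cx,cy,Rc,c=C;q=(np.asarray(X,float).reshape(-1,3)-c)@Rc;return q[:,:2]/q[:,2:]*f+[cx,cy]
def rect(C,mask,z,seed=None,minA=60):
    out=[]
    for k in cv2.findContours(mask,cv2.RETR_EXTERNAL,cv2.CHAIN_APPROX_NONE)[0]:
        if cv2.contourArea(k)<minA: continue
        w=onz(C,k.reshape(-1,2),z);r=cv2.minAreaRect((w*1000).astype(np.float32))
        out.append((k.reshape(-1,2).mean(0).round(),np.round(r[0],1),np.round(r[1],1),round(r[2],1)))
    return out
E
python3 - <<'E'
from h import *
for n in("scene","side"):
    im=cv2.imread(f"pics/{n}0.png");C=cam(n);print(n,C[4])
    h=cv2.cvtColor(im,cv2.COLOR_BGR2HSV);H,S,V=cv2.split(h)
    m=((S<50)&(V<135)&(V>40)).astype(np.uint8)*255
    for r in rect(C,m,.012):
        if max(r[2])<160 and min(r[2])>30: print("grey",*r)
    m=((H>100)&(H<130)&(S>150)).astype(np.uint8)*255
    m=((H>10)&(H<32)&(S>110)&(V>90)).astype(np.uint8)*255
    for r in rect(C,m,.0,minA=30): print("brass",*r)
    for z,s in((.01,[(364,242),(287,199),(287,247),(352,200)]),) if n=="scene" else ((.01,[(268,253),(371,216),(297,204),(357,272)]),):
        print(onz(C,s,z).round(3).tolist())
    print("bin top",onz(C,[(412,163),(427,141),(488,157),(470,141),(410,158)] if n=="scene" else [(267,271),(350,268),(361,362),(268,370)],.16).round(3).tolist())
x=cv2.imread("pics/scene0.png")[125:225,310:500];cv2.imwrite("pics/c1.png",cv2.resize(x,None,fx=4,fy=4,interpolation=2))
x=cv2.imread("pics/side0.png")[195:400,240:440];cv2.imwrite("pics/c2.png",cv2.resize(x,(585,600),interpolation=2))
E
```

```text
scene [ 1.37596859 -0.16801168  0.78425527]
grey [404. 285.] [820.6 159. ] [ 61.9 111.9] 57.5
grey [364. 242.] [668.1  97.5] [74.1 67.5] 2.7
grey [286. 247.] [ 649.6 -112. ] [122.8 115.2] 14.5
grey [287. 199.] [452.2 -87.8] [ 82.9 100.4] 86.0
brass [352. 193.] [442.9 121.4] [64.5 45.2] 81.2
brass [352. 185.] [401.9 128.2] [54.  45.6] 45.1
brass [ 56. 137.] [ -79.9 -888.9] [ 48.1 308.5] 78.9
brass [607. 104.] [ -11.  1414.5] [257.6 415.5] 47.4
brass [595. 103.] [ -44.5 1377.4] [357.7 616.6] 47.4
brass [24. 80.] [ -657.5 -1216.1] [ 63.6 387.7] 88.8
[[0.667, 0.097], [0.455, -0.087], [0.652, -0.11], [0.49, 0.108]]
bin top [[0.532, 0.258], [0.428, 0.345], [0.536, 0.486], [0.447, 0.476], [0.507, 0.262]]
side [0.40924387 0.78379285 0.61557708]
brass [357. 265.] [462.2  95.7] [65.  45.7] 9.7
brass [353. 256.] [475.4  67.5] [24.  50.2] 64.2
brass [358. 229.] [471.8 -34.3] [37.1 24.6] 66.4
brass [487.  84.] [  -16.4 -1436. ] [723.2 664.8] 0.1
brass [325.  74.] [  772.3 -1436.1] [661.6 216.3] 89.9
brass [510.  28.] [ -354.2 -2639. ] [448.4 377.1] 3.5
[[0.663, 0.105], [0.445, -0.078], [0.643, -0.101], [0.458, 0.132]]
bin top [[0.589, 0.316], [0.458, 0.286], [0.424, 0.456], [0.536, 0.488]]
```

View pics/c2.png

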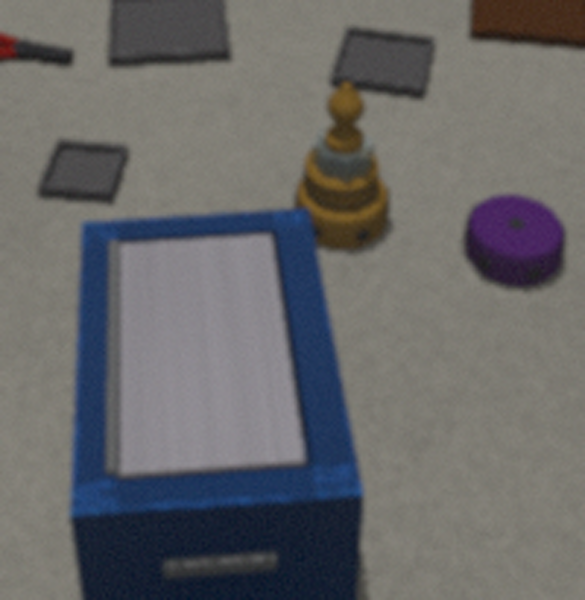

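View pics/c1.png

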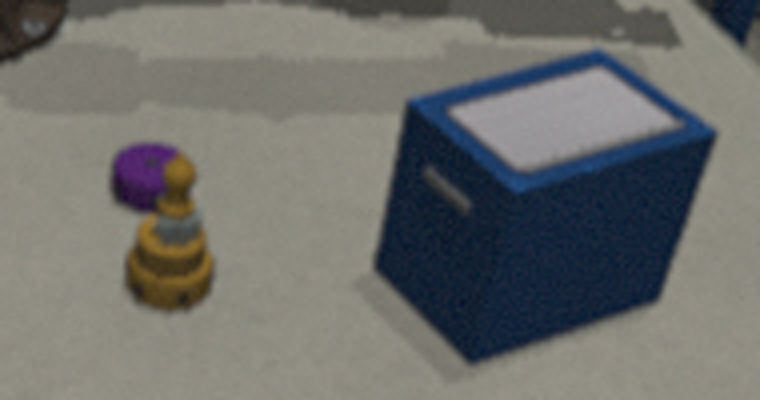

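Both crops show that only one standing brass column exists, at side (357,250). The purple disc beside it at side (415,277) is the hub decoy. The pale flap is in the bin's blue top, with a strip along its +x side that may be the hinge. I'm flying to a wrist view over the bin.

Emit:
move_arm([
  [0, 0, -60, 0],
  [-40, -12, -50, 0],
  [-55, -18, -20, 0],
  [-55, -18, 0, 0],
  [-55, -18, 0, 0],
  [-55, -18, 0, 0],
  [-55, -18, 0, 0],
  [-45, -15, 0, 0],
  [-19, -3, 0, 0],
  [0, 0, 0, 0],
  [0, 0, 0, 0],
])

```text
time_s: 1.52
eef_pos: [0.4968, 0.3882, 0.3795]
ee_rot: [3.141, -0.001, 2.874]
contact_force: [-0.2, 0.8, -0.7]
gripper_width: 1.002
grasp_force: 0.0
```

```bash
cat > look.py <<'E'
from h import *;import sys,json
o=get_obs();im=get_image("wrist");n=sys.argv[1]
cv2.imwrite(f"pics/{n}.png",im);json.dump({k:list(map(float,o[k])) for k in("eef_pos","ee_rot")},open(f"pics/{n}.json","w"))
print(o["time_s"],o["eef_pos"].round(4),o["ee_rot"].round(3),o["contact_force"].round(2))
E
python3 look.py w1
```

```text
1.525 [0.4968 0.3882 0.3795] [ 3.141e+00 -1.000e-03  2.874e+00] [-0.2   0.76 -0.74]
```

View pics/w1.png

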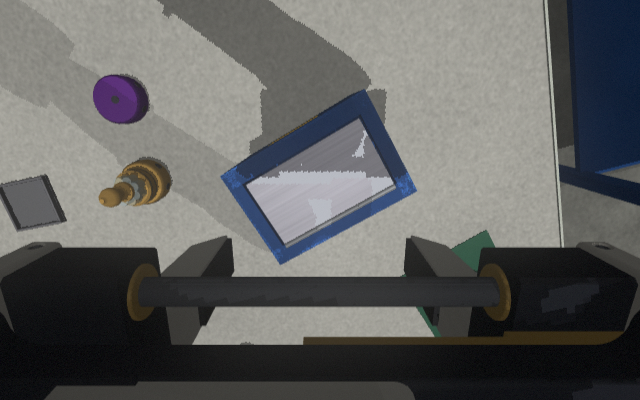

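The wrist view shows the bin top's outer corners near (221,177), (363,91), (416,190) and (281,264). The column's finial tip is near (110,197), with the rosette's glass behind it, and the purple decoy is at (120,99). I now compute the bin's pose and look closer at the flap.

```bash
python3 - <<'E'
from h import *;import json
im=cv2.imread("pics/w1.png");o=json.load(open("pics/w1.json"));C=cam("wrist",o)
h=cv2.cvtColor(im,cv2.COLOR_BGR2HSV);H,S,V=cv2.split(h)
m=((H>100)&(H<125)&(S>110)).astype(np.uint8)*255;m[:,500:]=0
m=cv2.morphologyEx(m,cv2.MORPH_OPEN,np.ones((3,3)))
for r in rect(C,m,.16,minA=500):print("bin",*r)
print(onz(C,[(221,177),(363,91),(416,190),(281,264)],.16).round(4).tolist())
print("flap corners",onz(C,[(247,186),(360,117),(396,186),(286,247)],.16).round(4).tolist())
print("purple",onz(C,[(120,99)],.03))
# tip/collar/hub guess
print("ball",onz(C,[(112,196)],.1065),"hub",onz(C,[(148,180)],.03))
x=im[75:275,200:430];cv2.imwrite("pics/c3.png",cv2.resize(x,None,fx=3,fy=3,interpolation=cv2.INTER_CUBIC))
E
```

```text
bin [309. 212.] [503.1 387.4] [125.6 180.9] 15.0
bin [331. 131.] [466.1 403.3] [ 63.7 131.1] 14.0
[[0.4678, 0.285], [0.4214, 0.4571], [0.5395, 0.4905], [0.5869, 0.3176]]
flap corners [[0.4851, 0.3094], [0.4458, 0.4482], [0.5291, 0.4698], [0.5673, 0.3299]]
purple [[0.33957802 0.14015792]]
ball [[0.46062333 0.12127007]] hub [[0.45877341 0.13077725]]
```

View pics/c3.png

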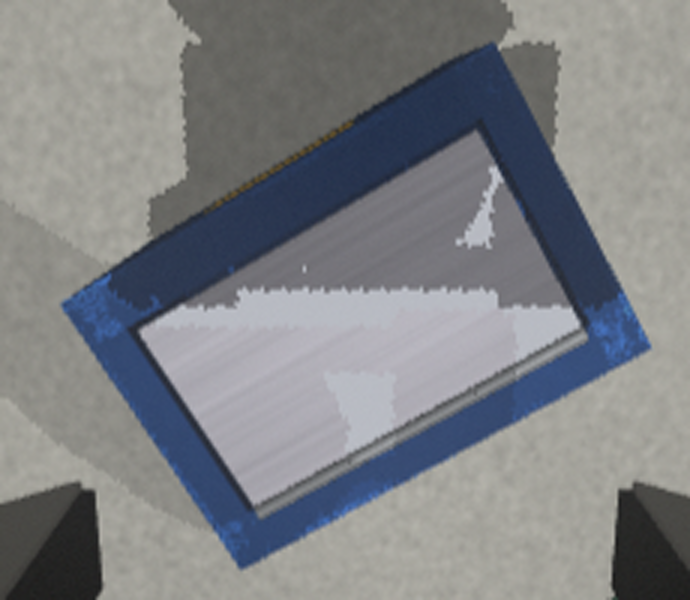

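The enlarged crop shows the hinge barrel, a grey rod, along the lower edge, which is the world +x side. Dark gaps run along the other three sides. So the bin is at (0.5035, 0.3875) with yaw 15°, which matches its 126 x 181 mm size, and the drop point is (0.490, 0.384). Next I go over the column.

Emit:
move_arm([
  [0, -40, 0, 0],
  [-10, -55, 10, 0],
  [-10, -55, 30, 0],
  [-10, -55, 40, 0],
  [-3, -45, 30, 0],
  [0, -14, 0, 0],
  [0, 0, 0, 0],
  [0, 0, 0, 0],
])

```text
time_s: 2.58
eef_pos: [0.461, 0.1315, 0.2747]
ee_rot: [3.14, 0.001, 2.875]
contact_force: [0.3, -0.4, -0.2]
gripper_width: 1.0
grasp_force: 0.0
```

```bash
python3 look.py w2; python3 - <<'E'
from h import *
x=cv2.imread("pics/w2.png");cv2.imwrite("pics/c4.png",cv2.resize(x[60:260,180:440],None,fx=3,fy=3,interpolation=cv2.INTER_CUBIC))
E
```

```text
2.575 [0.461  0.1315 0.2747] [3.140e+00 1.000e-03 2.875e+00] [ 0.31 -0.38 -0.24]
```

View pics/c4.png

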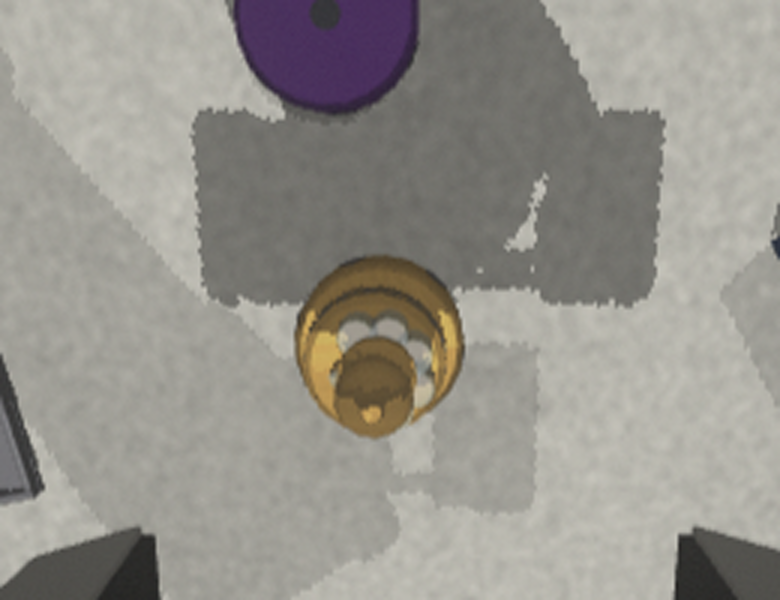

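```bash
python3 - <<'E'
from h import *;import json
im=cv2.imread("pics/w2.png");o=json.load(open("pics/w2.json"));C=cam("wrist",o)
P=lambda x,y:(180+x/3,60+y/3)
print("ball",onz(C,[P(373,398),P(334,398),P(413,398)],.1065).round(4).tolist())
w=onz(C,[P(295,341),P(464,341),P(379,255)],.02);print("hub",w.round(4).tolist(),np.linalg.norm(w[0]-w[1]),(w[0]+w[1])/2)
w=onz(C,[P(304,335),P(455,335)],.045);print("collar",np.linalg.norm(w[0]-w[1]),(w[0]+w[1])/2)
h=cv2.cvtColor(im,cv2.COLOR_BGR2HSV);H,S,V=cv2.split(h)
m=((S<40)&(V<110)&(V>30)).astype(np.uint8)*255
E
```

```text
ball [[0.4618, 0.1182], [0.4585, 0.1061], [0.4651, 0.1305]]
hub [[0.4516, 0.0847], [0.4697, 0.1506], [0.4274, 0.1269]] 0.06841197199246635 [0.46066355 0.11764603]
collar 0.05707292597767318 [0.45377266 0.12047142]
```

The crop shows the ball at (304,193) px and the hub centred on the same axis. The hub's diameter comes out at 68.4 mm, as it should. The column axis is at (0.461, 0.118), so I descend to the ball.

Emit:
move_arm([
  [-4, -13, 20, 0],
  [0, 0, 50, 0],
  [0, 0, 50, 0],
  [0, 0, 30, 0],
  [0, 0, 12, 0],
  [0, 0, 0, 0],
  [0, 0, 0, 0],
], claw=60)

```text
time_s: 3.5
eef_pos: [0.4618, 0.1162, 0.113]
ee_rot: [3.14, 0.002, 2.872]
contact_force: [-1.0, 0.2, 0.5]
gripper_width: 0.65
grasp_force: 0.0
```

Emit:
move_arm([
  [0, 0, 0, 0],
  [0, 0, 0, 0],
  [0, 0, 0, 0],
  [0, 0, 0, 0],
  [0, 0, 0, 0],
], claw=5)

```text
time_s: 4.12
eef_pos: [0.461, 0.1158, 0.1119]
ee_rot: [3.141, 0.0, 2.872]
contact_force: [0.1, 1.6, 0.9]
gripper_width: 0.259
grasp_force: 30.0
```

Emit:
move_arm([
  [0, 0, -5, 0],
  [0, 0, -15, 0],
  [0, 0, -40, 0],
  [0, 0, -40, 0],
  [-20, 4, -30, 0],
  [-40, 8, 0, 0],
  [-45, 9, 0, 0],
  [-45, 9, 0, 0],
  [-35, 7, 0, 0],
  [-15, 3, 0, 0],
  [0, 0, 0, 0],
  [0, 0, 0, 0],
])

```text
time_s: 5.62
eef_pos: [0.6634, 0.1009, 0.2422]
ee_rot: [3.142, -0.0, 2.872]
contact_force: [-0.9, 0.3, -1.3]
gripper_width: 0.263
grasp_force: 30.0
```

```bash
python3 look.py w3; python3 - <<'E'
from h import *;import json
im=cv2.imread("pics/w3.png");o=json.load(open("pics/w3.json"));C=cam("wrist",o)
print("expect small px",proj(C,[[.665,.101,.012]]))
h=cv2.cvtColor(im,cv2.COLOR_BGR2HSV);H,S,V=cv2.split(h)
m=((V<125)&(S<70)).astype(np.uint8)*255;m[225:]=0
for r in rect(C,m,.012,minA=300):print(*r)
E
```

```text
5.625 [0.6634 0.1009 0.2422] [ 3.142 -0.     2.872] [-0.89  0.33 -1.28]
expect small px [[318.38635536 176.7520757 ]]
[146. 195.] [ 643.8 -104.5] [107.  114.1] 14.4
[316. 103.] [596.8 124.7] [184.9 211.5] 74.5
[88. 30.] [456.3 -80.3] [85.7 67.9] 85.7
```

View pics/w3.png

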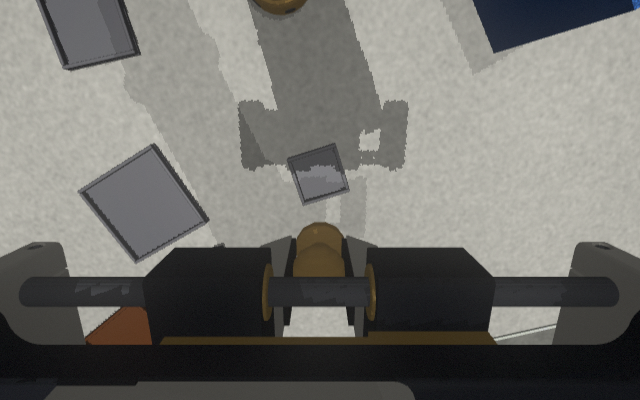

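The view shows the small tray with corners (288,157), (334,144), (349,189) and (304,203). The large tray has corners (154,144), (80,190), (137,261) and (208,220). The finial hangs upright between the fingers.

```bash
python3 - <<'E'
from h import *;import json
o=json.load(open("pics/w3.json"));C=cam("wrist",o)
for n,c in(("small",[(288,157),(334,144),(349,189),(304,203)]),("large",[(154,144),(80,190),(137,261),(208,220)])):
    w=onz(C,c,.012);print(n,w.mean(0).round(4),np.linalg.norm(w-np.roll(w,1,0),axis=1).round(4))
# finial foot centre in px at expected held place
e=np.array(o["eef_pos"]);print(proj(C,[e+[0,0,-.0375]]),proj(C,[e+[0,0,-.006]]))
E
```

```text
small [0.6618 0.1024] [0.0565 0.0534 0.0545 0.0548]
large [ 0.6438 -0.1037] [0.103  0.1067 0.1039 0.1069]
[[317.61284046 244.57226908]] [[317.47168479 271.69550368]]
```

Emit:
move_arm([
  [2, 1, 20, 0],
  [0, 0, 50, 0],
  [0, 0, 50, 0],
  [0, 0, 40, 0],
  [0, 0, 25, 0],
  [0, 0, 10, 0],
  [0, 0, 3, 0],
  [0, 0, 0, 0],
  [0, 0, 0, 0],
])

```text
time_s: 6.8
eef_pos: [0.6632, 0.1025, 0.045]
ee_rot: [3.141, 0.002, 2.872]
contact_force: [-0.6, -0.5, -1.4]
gripper_width: 0.256
grasp_force: 30.0
```

Emit:
move_arm([
  [0, 0, 2, 0],
  [0, 0, 1, 0],
  [0, 0, 0, 0],
  [0, 0, 0, 0],
])

```text
time_s: 7.3
eef_pos: [0.6628, 0.1024, 0.041]
ee_rot: [3.141, 0.0, 2.872]
contact_force: [0.3, 0.3, 2.0]
gripper_width: 0.261
grasp_force: 30.0
```

Emit:
move_arm([
  [0, 0, 0.5, 0],
  [0, 0, 0, 0],
])

```text
time_s: 7.55
eef_pos: [0.663, 0.1024, 0.0409]
ee_rot: [3.141, 0.001, 2.872]
contact_force: [-1.1, 0.6, 6.1]
gripper_width: 0.26
grasp_force: 30.0
```

Emit:
move_arm([
  [0, 0, 0, 0],
  [0, 0, 0, 0],
  [0, 0, 0, 0],
  [0, 0, 0, 0],
], claw=45)

```text
time_s: 8.05
eef_pos: [0.6625, 0.1023, 0.0401]
ee_rot: [-3.141, -0.0, 2.872]
contact_force: [-0.0, 0.2, -0.5]
gripper_width: 0.491
grasp_force: 0.0
```

Emit:
move_arm([
  [0, 0, -10, 0],
  [0, 0, -40, 0],
  [0, 0, -50, 0],
  [0, 0, -40, 0],
  [10, 0, -40, 0],
  [0, 0, 0, 0],
  [0, 0, 0, 0],
])

```text
time_s: 8.93
eef_pos: [0.6527, 0.105, 0.2203]
ee_rot: [3.141, -0.0, 2.872]
contact_force: [0.1, 0.5, -1.2]
gripper_width: 0.49
grasp_force: 0.0
```

```bash
python3 look.py w4; python3 - <<'E'
from h import *
x=cv2.imread("pics/w4.png");y=get_image("side")
a=cv2.resize(x[100:260,220:420],(600,480),interpolation=2);b=cv2.resize(y[220:280,240:300],(200,200));c=a.copy();c[:200,:200]=b
cv2.imwrite("pics/c5.png",c)
E
```

```text
8.925 [0.6527 0.105  0.2203] [ 3.141 -0.     2.872] [ 0.11  0.46 -1.15]
```

View pics/c5.png

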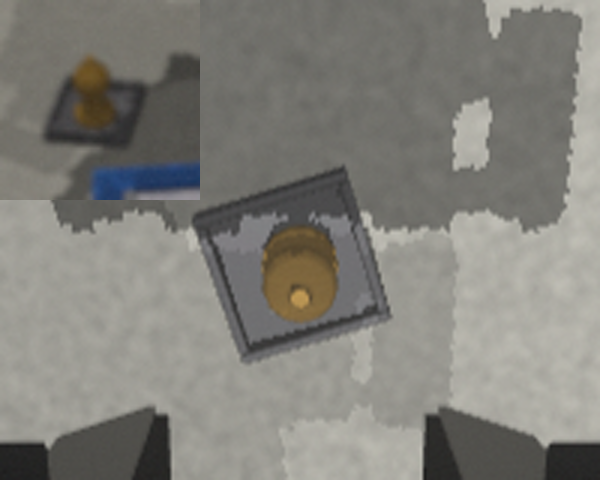

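The finial stands upright near the centre of the small tray, and the side inset agrees. Back to the column for the rosette.

Emit:
move_arm([
  [20, -4, 0, 0],
  [45, -9, 0, 0],
  [50, -10, 0, 0],
  [45, -9, 0, 0],
  [20, -5, 0, 0],
  [8, -2, 0, 0],
  [0, 0, 0, 0],
  [0, 0, 0, 0],
], claw=91)

```text
time_s: 10.02
eef_pos: [0.4623, 0.1175, 0.2201]
ee_rot: [-3.141, 0.0, 2.871]
contact_force: [-0.3, -0.2, -0.4]
gripper_width: 0.987
grasp_force: 0.0
```

```bash
python3 look.py w5; python3 - <<'E'
from h import *
x=cv2.imread("pics/w5.png");cv2.imwrite("pics/c6.png",cv2.resize(x[120:240,250:390],None,fx=5,fy=5,interpolation=cv2.INTER_CUBIC))
E
```

```text
10.025 [0.4623 0.1175 0.2201] [-3.141  0.     2.871] [-0.35 -0.16 -0.41]
```

View pics/c6.png

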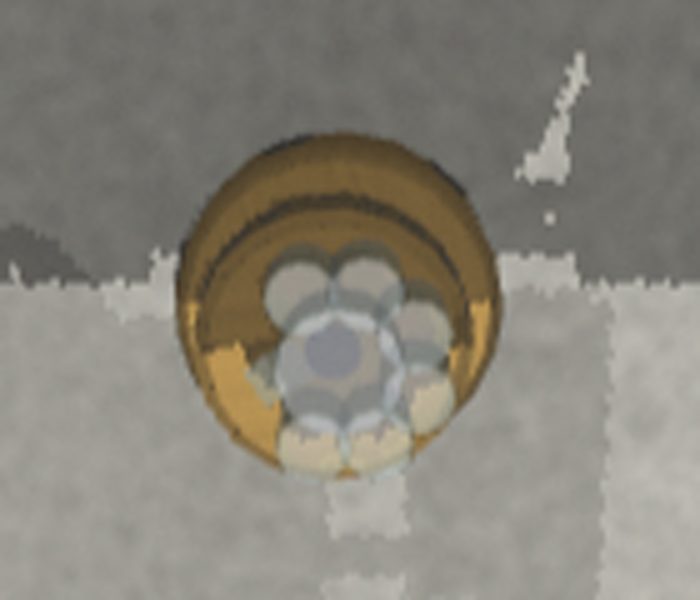

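The crop shows six sound scallops and the collar and hub beneath. The two missing scallops are on the image left, so the rosette's +x lies along image left and its y axis along tool x. I compute the centre and angle.

```bash
python3 - <<'E'
from h import *;import json
o=json.load(open("pics/w5.json"));C=cam("wrist",o)
s=np.array([(298,292),(365,288),(420,335),(428,400),(375,445),(308,448)])/5+[250,120]
w=onz(C,s,.075);c=(w[0]+w[1]+w[4]+w[5])/4
print(c,np.linalg.norm(w-c,axis=1)*1e3)
a=np.degrees(np.arctan2(*(w-c).T[::-1]));print(a.round(1))
# expected angle from +x: A..F; ccw order
rel=np.array([1,2,3,4,5,6])*45+22.5
for s in(1,-1): 
    d=np.unwrap(np.radians(a-s*rel));print(s,np.degrees(d).round(1))
y=o["ee_rot"][2];tx=np.array([np.cos(y),np.sin(y)]);ty=np.array([np.sin(y),-np.cos(y)])
d=c-np.array(o["eef_pos"][:2]);print("shift",d@tx*1e3,d@ty*1e3,"ty ang",np.degrees(np.arctan2(ty[1],ty[0])),get_obs()["q"].round(2))
E
```

```text
[0.46127608 0.11722415] [15.52831612 15.52966049 15.9823815  17.24438525 15.66726531 15.51405186]
[-169.8  145.8   97.6   55.3   10.6  -34.9]
1 [-237.3 -326.7 -419.9 -507.2 -596.9 -687.4]
-1 [-102.3 -101.7 -104.9 -102.2 -101.9 -102.4]
shift 0.9138871588978327 -0.5220105660499453 ty ang 74.50759514540576 [-0.6   0.23  0.29  1.98 -0.08  0.94  1.03]
```

Emit:
move_arm([
  [0, 0, 0, -8],
  [0, 0, 0, -10],
  [0, 0, 20, -10],
  [0, 0, 20, -10],
  [0, 0, 20, -10],
  [0, 0, 10, -10],
  [0, 0, 0, -10],
  [0, 0, 0, -10],
  [0, 0, 0, -10],
  [0, 0, 0, -5],
  [0, 0, 0, 0],
  [0, 0, 0, 0],
], claw=70)

```text
time_s: 11.58
eef_pos: [0.4617, 0.1175, 0.1501]
ee_rot: [3.141, 0.0, -1.791]
contact_force: [-0.4, 0.2, -0.9]
gripper_width: 0.768
grasp_force: 0.0
```

Emit:
move_arm([
  [0, 0, 20, 0],
  [0, 0, 25, 0],
  [0, 0, 15, 0],
  [0, 0, 6, 0],
  [0, 0, 0, 0],
  [0, 0, 0, 0],
])

```text
time_s: 12.32
eef_pos: [0.4618, 0.1177, 0.0849]
ee_rot: [-3.141, 0.001, -1.788]
contact_force: [0.1, 0.6, 0.6]
gripper_width: 0.761
grasp_force: 0.0
```

Emit:
move_arm([
  [0, 0, 0, 0],
  [0, 0, 0, 0],
  [0, 0, 0, 0],
  [0, 0, 0, 0],
  [0, 0, 0, 0],
], claw=10)

```text
time_s: 12.95
eef_pos: [0.4614, 0.1176, 0.0844]
ee_rot: [-3.141, 0.0, -1.788]
contact_force: [-0.4, 0.2, 2.0]
gripper_width: 0.444
grasp_force: 30.0
```

Opening is about 41 mm, as expected over sound scallops. Lift and carry to the bin.

Emit:
move_arm([
  [0, 0, -5, 0],
  [0, 0, -20, 0],
  [0, 0, -50, 0],
  [0, 0, -55, 0],
  [0, 0, -35, 0],
  [-30, 3, 0, 0],
  [-50, 6, 0, 0],
  [-60, 7, 0, 0],
  [-60, 7, 0, 0],
  [-45, 5, 0, 0],
  [-21, 2, 0, 0],
  [0, 0, 0, 0],
])

```text
time_s: 14.45
eef_pos: [0.4886, 0.3855, 0.2488]
ee_rot: [3.141, -0.0, -1.786]
contact_force: [-1.2, -0.9, -0.4]
gripper_width: 0.446
grasp_force: 30.0
```

Emit:
move_arm([
  [0, 0, 0, 8],
  [0, 0, 0, 10],
  [0, 0, 0, 10],
  [0, 0, 0, 10],
  [0, 0, 0, 10],
  [0, 0, 0, 10],
  [0, 0, 0, 4],
  [0, 0, 0, 0],
  [0, 0, 0, 0],
])

```text
time_s: 15.58
eef_pos: [0.4896, 0.3829, 0.2494]
ee_rot: [-3.141, -0.0, -2.87]
contact_force: [0.4, -0.2, -0.7]
gripper_width: 0.448
grasp_force: 30.0
```

```bash
python3 look.py w6; python3 - <<'E'
from h import *;import json
o=json.load(open("pics/w6.json"));C=cam("wrist",o);a=np.radians(15);R=np.array([[np.cos(a),-np.sin(a)],[np.sin(a),np.cos(a)]])
t=np.array([.5035,.3875])+R@[-.014,0];e=np.array(o["eef_pos"]);y=o["ee_rot"][2]
d=t-e[:2];print(t,"shift",d@[np.cos(y),np.sin(y)],d@[np.sin(y),-np.cos(y)],"ty",np.degrees(np.arctan2(-np.cos(y),np.sin(y))))
im=cv2.imread("pics/w6.png")
P=[np.r_[np.array([.5035,.3875])+R@v,.16] for v in([-.063,-.091],[-.063,.091],[.063,.091],[.063,-.091])]
cv2.polylines(im,[proj(C,P).round().astype(int)],True,(0,0,255));cv2.imwrite("pics/w6m.png",im)
E
```

```text
15.575 [0.4896 0.3829 0.2494] [-3.141 -0.    -2.87 ] [ 0.39 -0.16 -0.65]
[0.48997704 0.38387653] shift -0.0006332026525003034 0.000791341876633747 ty 105.58461829604475
```

View pics/w6m.png

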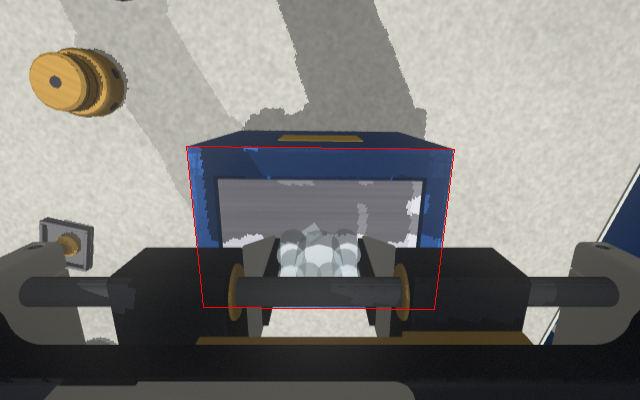

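The overlay of the bin outline fits its rim (red), and the rosette is held over the flap near (318,258). Now I push down.

Emit:
move_arm([
  [0, 0, 25, 0],
  [0, 0, 25, 0],
  [0, 0, 8, 0],
  [0, 0, 8, 0],
  [0, 0, 8, 0],
  [0, 0, 8, 0],
  [0, 0, 8, 0],
  [0, 0, 8, 0],
  [0, 0, 4, 0],
  [0, 0, 0, 0],
])

```text
time_s: 16.88
eef_pos: [0.4882, 0.3834, 0.1463]
ee_rot: [-3.141, -0.003, -2.87]
contact_force: [-4.1, -1.0, 0.5]
gripper_width: 0.447
grasp_force: 30.0
```

Emit:
move_arm([
  [0, 0, 0, 0],
  [0, 0, 0, 0],
  [0, 0, 0, 0],
  [0, 0, 0, 0],
  [0, 0, 0, 0],
  [0, 0, 0, 0],
], claw=75)

```text
time_s: 17.62
eef_pos: [0.4896, 0.3839, 0.1474]
ee_rot: [3.141, 0.0, -2.87]
contact_force: [-2.1, 0.9, 2.4]
gripper_width: 0.817
grasp_force: 1.7
```

```bash
python3 look.py w7; python3 - <<'E'
from h import *
x=cv2.imread("pics/w7.png");cv2.imwrite("pics/c7.png",cv2.resize(x[100:340,150:480],None,fx=2,fy=2))
E
```

```text
17.625 [0.4896 0.3839 0.1474] [ 3.141  0.    -2.87 ] [-2.1   0.92  2.37]
```

View pics/c7.png

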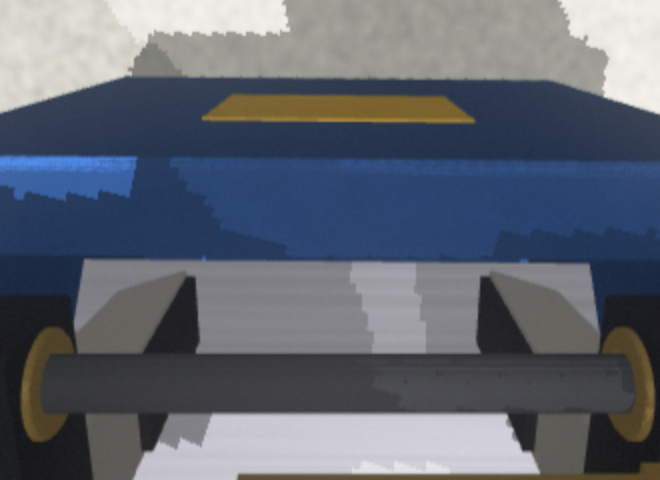

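The rosette is gone from between the fingers and the flap is lying against the fingertips. Next I withdraw and return to the column.

Emit:
move_arm([
  [0, 0, -10, 0],
  [0, 0, -20, 0],
  [0, 0, -35, 0],
  [0, 0, -35, 0],
  [20, -45, 0, 0],
  [22, -60, 0, 0],
  [22, -55, 0, 0],
  [20, -50, 0, 0],
  [12, -32, 0, 0],
  [3, -7, 0, 0],
  [0, 0, 0, 0],
  [0, 0, 0, 0],
])

```text
time_s: 19.18
eef_pos: [0.4611, 0.1201, 0.2474]
ee_rot: [3.141, 0.0, -2.869]
contact_force: [0.2, 0.3, 0.5]
gripper_width: 0.821
grasp_force: 0.0
```

```bash
python3 look.py w8; python3 - <<'E'
from h import *;import json
im=cv2.imread("pics/w8.png");o=json.load(open("pics/w8.json"));C=cam("wrist",o)
h=cv2.cvtColor(im,cv2.COLOR_BGR2HSV);H,S,V=cv2.split(h)
e=proj(C,[[.461,.1175,.03],[.4535,-.0803,.012]]);print(e)
s=get_image("side");a=cv2.resize(s[260:380,255:375],(360,360));b=cv2.resize(im[40:240,200:440],(432,360));cv2.imwrite("pics/c8.png",np.hstack([a,b]))
E
```

```text
19.175 [0.4611 0.1201 0.2474] [ 3.141  0.    -2.869] [0.16 0.29 0.47]
[[315.98320596 176.77335041]
 [144.76719335 119.50518154]]
```

View pics/c8.png

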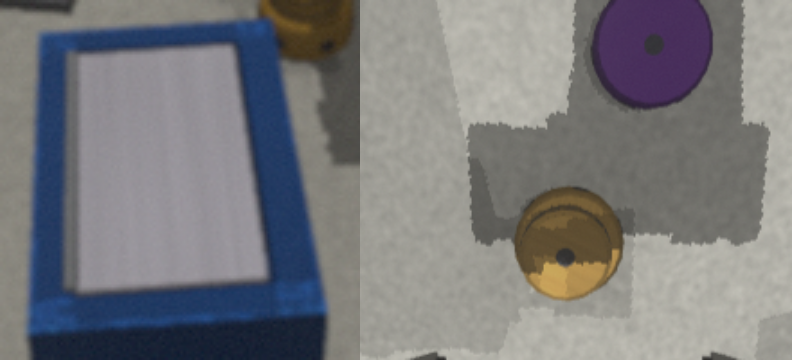

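The flap is shut flush with nothing on it, so the rosette is inside. The collar's centre hole is at (314,183) px. I compute the collar and the medium tray.

```bash
python3 - <<'E'
from h import *;import json
im=cv2.imread("pics/w8.png");o=json.load(open("pics/w8.json"));C=cam("wrist",o)
c=onz(C,[(313.9,182.8)],.055)[0];y=o["ee_rot"][2];tx=np.array([np.cos(y),np.sin(y)]);ty=np.array([np.sin(y),-np.cos(y)])
d=c-np.array(o["eef_pos"][:2]);print(c,d@tx,d@ty)
V=cv2.cvtColor(im,cv2.COLOR_BGR2GRAY);m=(V<120).astype(np.uint8)*255;m[:,250:]=0;m[235:]=0
for r in rect(C,m,.012,minA=300):print(*r)
E
```

```text
[0.46248955 0.11586834] -0.00021057269564972317 -0.00442104497248053
[101. 227.] [ 594.3 -117.3] [ 19.3 113.6] 15.6
[145. 109.] [444.6 -80.2] [84.5 81.9] 86.1
[63.  8.] [ 372.6 -174.8] [25.2 98. ] 15.6
```

Emit:
move_arm([
  [0, -4, 25, 0],
  [0, 0, 50, 0],
  [0, 0, 50, 0],
  [0, 0, 35, 0],
  [0, 0, 16, 0],
  [0, 0, 5, 0],
  [0, 0, 0, 0],
  [0, 0, 0, 0],
])

```text
time_s: 20.27
eef_pos: [0.4625, 0.1153, 0.067]
ee_rot: [3.141, 0.001, -2.87]
contact_force: [-0.6, 0.4, 0.2]
gripper_width: 0.813
grasp_force: 0.0
```

Emit:
move_arm([
  [0, 0, 0, 0],
  [0, 0, 0, 0],
  [0, 0, 0, 0],
  [0, 0, 0, 0],
  [0, 0, 0, 0],
], claw=20)

```text
time_s: 20.9
eef_pos: [0.4621, 0.115, 0.0665]
ee_rot: [3.141, 0.0, -2.87]
contact_force: [-0.0, -0.7, 5.5]
gripper_width: 0.574
grasp_force: 30.0
```

Emit:
move_arm([
  [0, 0, -5, 0],
  [0, 0, -15, 0],
  [0, 0, -40, 0],
  [0, 0, -60, 0],
  [0, 0, -40, 0],
  [14, -30, 0, 0],
  [18, -50, 0, 0],
  [18, -50, 0, 0],
  [14, -38, 0, 0],
  [5, -15, 0, 0],
  [0, 0, 0, 0],
  [0, 0, 0, 0],
])

```text
time_s: 22.4
eef_pos: [0.4445, -0.0789, 0.2265]
ee_rot: [3.141, 0.0, -2.869]
contact_force: [1.3, 0.2, -2.3]
gripper_width: 0.571
grasp_force: 30.0
```

```bash
python3 look.py w9; python3 - <<'E'
from h import *;import json
im=cv2.imread("pics/w9.png");o=json.load(open("pics/w9.json"));C=cam("wrist",o)
V=cv2.cvtColor(im,cv2.COLOR_BGR2GRAY)
print(proj(C,[[.4446,-.0802,.012]]))
cv2.imwrite("pics/c9.png",cv2.resize(im[100:280,220:420],(800,720))[:600])
E
```

```text
22.4 [ 0.4445 -0.0789  0.2265] [ 3.141  0.    -2.869] [ 1.27  0.25 -2.27]
[[316.99003663 177.83978898]]
```

View pics/c9.png

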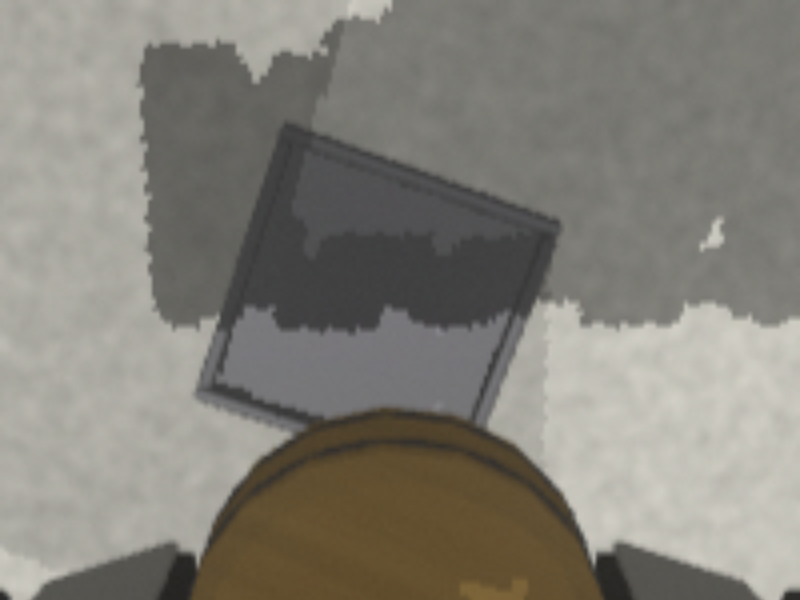

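The crop shows the medium tray with corners at crop (285,124), (560,227) and (200,393), so its centre is at (315,177.5) px. That is 2 px from the prediction. The collar is held level. Lower it.

Emit:
move_arm([
  [0, -3, 25, 0],
  [0, 0, 50, 0],
  [0, 0, 50, 0],
  [0, 0, 35, 0],
  [0, 0, 16, 0],
  [0, 0, 6, 0],
  [0, 0, 0, 0],
  [0, 0, 0, 0],
])

```text
time_s: 23.45
eef_pos: [0.4459, -0.0826, 0.045]
ee_rot: [-3.141, 0.001, -2.87]
contact_force: [-0.5, 0.7, -1.7]
gripper_width: 0.574
grasp_force: 30.0
```

Emit:
move_arm([
  [0, 0, 2, 0],
  [0, 0, 1, 0],
  [0, 0, 0, 0],
  [0, 0, 0, 0],
])

```text
time_s: 23.95
eef_pos: [0.4453, -0.0828, 0.0413]
ee_rot: [3.142, 0.0, -2.871]
contact_force: [-0.0, -0.3, -2.8]
gripper_width: 0.576
grasp_force: 30.0
```

Emit:
move_arm([
  [0, 0, 1, 0],
  [0, 0, 0.5, 0],
  [0, 0, 0, 0],
  [0, 0, 0, 0],
])

```text
time_s: 24.45
eef_pos: [0.4454, -0.0828, 0.0405]
ee_rot: [3.141, 0.001, -2.871]
contact_force: [-3.6, 0.1, 13.6]
gripper_width: 0.572
grasp_force: 30.0
```

Contact. Release and go up, then over to the hub.

Emit:
move_arm([
  [0, 0, 0, 0],
  [0, 0, 0, 0],
  [0, 0, 0, 0],
  [0, 0, 0, 0],
], claw=66)

```text
time_s: 24.95
eef_pos: [0.4453, -0.0828, 0.0397]
ee_rot: [-3.142, -0.0, -2.87]
contact_force: [-0.4, -0.1, -0.5]
gripper_width: 0.716
grasp_force: 0.0
```

Emit:
move_arm([
  [0, 0, -10, 0],
  [0, 0, -30, 0],
  [0, 0, -50, 0],
  [0, 0, -60, 0],
  [0, 0, -30, 0],
  [0, 0, 0, 0],
  [0, 0, 0, 0],
])

```text
time_s: 25.82
eef_pos: [0.4448, -0.0827, 0.2195]
ee_rot: [3.141, -0.0, -2.87]
contact_force: [-0.3, -0.2, 0.4]
gripper_width: 0.719
grasp_force: 0.0
```

```bash
python3 look.py w10; python3 - <<'E'
from h import *;import json
im=cv2.imread("pics/w10.png");o=json.load(open("pics/w10.json"));C=cam("wrist",o)
cv2.imwrite("pics/c10.png",im[60:260])
H,S,V=cv2.split(cv2.cvtColor(im,cv2.COLOR_BGR2HSV))
m=((H>8)&(H<32)&(S>90)).astype(np.uint8)*255;m[235:]=0
for z in(.026,.03,):
  for r in rect(C,m,z,minA=300):print(*r)
print(proj(C,[[.4615,.117,.03],[.445,-.082,.012],[.6438,-.1037,.012]]))
E
```

```text
25.825 [ 0.4448 -0.0827  0.2195] [ 3.141 -0.    -2.87 ] [-0.31 -0.24  0.41]
[486. 226.] [438.  103.9] [27.2 72.6] 15.5
[318. 182.] [444.4 -83. ] [53.8 51.7] 15.5
[243.  39.] [ 330.1 -188.3] [102.9  84.8] 89.8
[486. 226.] [437.2 101.4] [26.9 71.8] 15.5
[318. 182.] [443.5 -83.2] [53.1 51.1] 15.5
[243.  39.] [ 330.6 -187.3] [101.6  83.8] 89.8
[[492.36767128 246.24706684]
 [318.7394366  179.92659178]
 [258.56593368 327.35792647]]
```

View pics/c10.png

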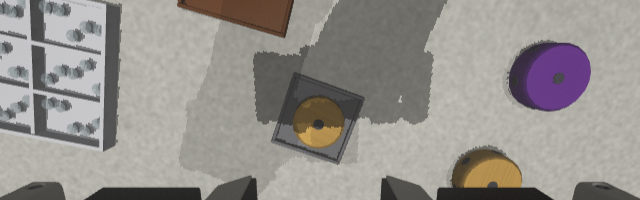

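The collar lies flat in the middle of the medium tray at (318,184) px, measured at (0.444, -0.083). The hub remains at (490,240). I have used up my picture views (15, one over the 14 allowed), so from here I measure numerically only.

Emit:
move_arm([
  [-12, 30, 0, 0],
  [-18, 50, 0, 0],
  [-18, 50, 0, 0],
  [-15, 40, 0, 0],
  [-7, 18, 0, 0],
  [0, 0, 0, 0],
  [0, 0, 0, 0],
], claw=91)

```text
time_s: 26.75
eef_pos: [0.462, 0.1158, 0.219]
ee_rot: [-3.141, -0.002, -2.872]
contact_force: [1.2, -1.4, -0.6]
gripper_width: 0.991
grasp_force: 0.0
```

```bash
python3 look.py w11; python3 - <<'E'
from h import *;import json
im=cv2.imread("pics/w11.png");o=json.load(open("pics/w11.json"));C=cam("wrist",o)
H,S,V=cv2.split(cv2.cvtColor(im,cv2.COLOR_BGR2HSV))
m=((H>8)&(H<32)&(S>90)).astype(np.uint8)*255;m[235:]=0
y=o["ee_rot"][2];tx=np.array([np.cos(y),np.sin(y)]);ty=np.array([np.sin(y),-np.cos(y)])
for r in rect(C,m,.022,minA=300):print(*r)
# dark centre hole on hub top
print(proj(C,[[.4615,.117,.03]]))
q=proj(C,[[.4615,.117,.03]])[0].astype(int);p=V[q[1]-12:q[1]+13,q[0]-12:q[0]+13];b=np.argwhere(p<60);print(len(b))
c=b.mean(0)[::-1]+q-12 if len(b) else q;w=onz(C,[c],.03)[0];d=w-np.array(o["eef_pos"][:2]);print("hole",c,w,"shift",d@tx,d@ty)
E
```

```text
26.75 [0.462  0.1158 0.219 ] [-3.141e+00 -2.000e-03 -2.872e+00] [ 1.15 -1.44 -0.56]
[320. 180.] [460.4 117. ] [68.  66.8] 15.5
[130. 113.] [444.8 -81.1] [53.5 60.2] 28.2
[58.  6.] [ 372.7 -155.5] [17.7 69.1] 15.4
[[319.6606105  183.63497404]]
67
hole [319.74626866 182.6119403 ] [0.46044977 0.11679883] shift 0.001176857768626168 0.0013805431615259666
```

Emit:
move_arm([
  [1, 1, 25, 0],
  [0, 0, 50, 0],
  [0, 0, 50, 0],
  [0, 0, 35, 0],
  [0, 0, 16, 0],
  [0, 0, 7, 0],
  [0, 0, 0, 0],
  [0, 0, 0, 0],
])

```text
time_s: 27.8
eef_pos: [0.4617, 0.1177, 0.0375]
ee_rot: [3.141, 0.001, -2.871]
contact_force: [-0.5, 0.0, -0.6]
gripper_width: 0.991
grasp_force: 0.0
```

Emit:
move_arm([
  [0, 0, 0, 0],
  [0, 0, 0, 0],
  [0, 0, 0, 0],
  [0, 0, 0, 0],
  [0, 0, 0, 0],
], claw=40)

```text
time_s: 28.42
eef_pos: [0.4613, 0.1177, 0.037]
ee_rot: [-3.142, 0.0, -2.871]
contact_force: [-1.6, -1.6, 6.0]
gripper_width: 0.728
grasp_force: 30.0
```

Emit:
move_arm([
  [0, 0, -4, 0],
  [0, 0, -10, 0],
  [0, 0, -35, 0],
  [0, 0, -55, 0],
  [0, 0, -55, 0],
  [-12, -27, -31, 0],
  [-22, -50, 0, 0],
  [-24, -55, 0, 0],
  [-24, -55, 0, 0],
  [-22, -50, 0, 0],
  [-12, -25, 0, 0],
  [0, 0, 0, 0],
])

```text
time_s: 29.92
eef_pos: [0.6431, -0.1062, 0.2264]
ee_rot: [-3.14, -0.001, -2.874]
contact_force: [-0.1, -0.2, -5.3]
gripper_width: 0.73
grasp_force: 30.0
```

Emit:
move_arm([
  [0, 0, 0, 0],
  [0, 0, 0, 0],
])

```text
time_s: 30.18
eef_pos: [0.6425, -0.1021, 0.2268]
ee_rot: [3.141, -0.0, -2.869]
contact_force: [0.1, 0.6, -4.9]
gripper_width: 0.728
grasp_force: 30.0
```

```bash
python3 look.py w12; python3 - <<'E'
from h import *;import json
im=cv2.imread("pics/w12.png");o=json.load(open("pics/w12.json"));C=cam("wrist",o)
H,S,V=cv2.split(cv2.cvtColor(im,cv2.COLOR_BGR2HSV))
print(proj(C,[[.6438,-.1037,.012]]))
for t in(100,115,130):
  m=((V<t)&(S<60)).astype(np.uint8)*255;m[260:]=0;m=cv2.morphologyEx(m,cv2.MORPH_OPEN,np.ones((5,5)))
  for r in rect(C,m,.012,minA=1500):print(t,*r)
y=o["ee_rot"][2];print(np.cos(y),np.sin(y))
E
```

```text
30.175 [ 0.6425 -0.1021  0.2268] [ 3.141 -0.    -2.869] [ 0.09  0.62 -4.87]
[[316.30458854 178.8203082 ]]
100 [ 86. 233.] [ 756.8 -333. ] [ 98.4 227.7] 15.6
100 [305. 140.] [ 603.4 -122.8] [105.1 112.7] 16.3
100 [399.  23.] [469.  -72.4] [53.5 44.8] 86.4
115 [ 84. 231.] [ 754.3 -334.3] [103.9 228.8] 15.6
115 [315. 127.] [ 589.8 -128.1] [154.8 115. ] 19.2
115 [387.  19.] [479.4 -81.1] [40.6 86.2] 15.6
130 [489. 242.] [651.7 114.3] [ 60.6 130.4] 15.6
130 [ 76. 223.] [ 752.3 -335.5] [108.3 230. ] 15.6
130 [363. 104.] [567.8 -75. ] [214.3 224.4] 15.6
-0.9630153608191022 -0.26944649715009183
```

The tray pose from the clear earlier view, (0.644, -0.104), came out the same from its corners and its contour. Lower the hub.

Emit:
move_arm([
  [-1, -2, 25, 0],
  [0, 0, 50, 0],
  [0, 0, 50, 0],
  [0, 0, 35, 0],
  [0, 0, 16, 0],
  [0, 0, 6, 0],
  [0, 0, 0, 0],
  [0, 0, 0, 0],
])

```text
time_s: 31.22
eef_pos: [0.6456, -0.1054, 0.0463]
ee_rot: [-3.141, 0.002, -2.87]
contact_force: [-0.2, -0.7, -4.6]
gripper_width: 0.728
grasp_force: 30.0
```

Emit:
move_arm([
  [0, 0, 2, 0],
  [0, 0, 1, 0],
  [0, 0, 0, 0],
  [0, 0, 0, 0],
])

```text
time_s: 31.72
eef_pos: [0.6446, -0.1052, 0.0418]
ee_rot: [3.142, -0.0, -2.87]
contact_force: [-0.2, -0.3, -5.6]
gripper_width: 0.728
grasp_force: 30.0
```

Emit:
move_arm([
  [0, 0, 0.7, 0],
  [0, 0, 0.3, 0],
  [0, 0, 0, 0],
  [0, 0, 0, 0],
])

```text
time_s: 32.22
eef_pos: [0.6446, -0.1052, 0.0411]
ee_rot: [3.142, 0.0, -2.87]
contact_force: [-2.7, 0.4, 3.9]
gripper_width: 0.731
grasp_force: 30.0
```

Emit:
move_arm([
  [0, 0, 0, 0],
  [0, 0, 0, 0],
  [0, 0, 0, 0],
  [0, 0, 0, 0],
], claw=84)

```text
time_s: 32.72
eef_pos: [0.6447, -0.1052, 0.0407]
ee_rot: [-3.142, 0.0, -2.87]
contact_force: [0.0, 1.0, 0.8]
gripper_width: 0.911
grasp_force: 0.0
```

Emit:
move_arm([
  [0, 0, -10, 0],
  [0, 0, -30, 0],
  [0, 0, -50, 0],
  [0, 0, -60, 0],
  [0, 0, -30, 0],
  [0, 0, 0, 0],
  [0, 0, 0, 0],
])

```text
time_s: 33.6
eef_pos: [0.6442, -0.1051, 0.2205]
ee_rot: [3.141, -0.0, -2.87]
contact_force: [0.5, -1.0, -0.3]
gripper_width: 0.913
grasp_force: 0.0
```

```bash
python3 look.py w13; python3 - <<'E'
from h import *;import json
im=cv2.imread("pics/w13.png");o=json.load(open("pics/w13.json"));C=cam("wrist",o)
def brass(im):
    H,S,V=cv2.split(cv2.cvtColor(im,cv2.COLOR_BGR2HSV));return ((H>10)&(H<32)&(S>90)).astype(np.uint8)*255
m=brass(im);m[235:]=0
for r in rect(C,m,.03,minA=300):print("wrist",*r)
H,S,V=cv2.split(cv2.cvtColor(im,cv2.COLOR_BGR2HSV))
q=proj(C,[[.6446,-.1052,.034]])[0].astype(int);b=np.argwhere(V[q[1]-12:q[1]+13,q[0]-12:q[0]+13]<60)
print("hole",len(b),onz(C,[b.mean(0)[::-1]+q-12],.034) if len(b) else q)
for n in("scene","side"):
    s=get_image(n);cv2.imwrite(f"pics/{n}9.png",s)
    for r in rect(cam(n),brass(s),.02,minA=30):
        if 0<r[1][0]<900 and abs(r[1][1])<600:print(n,*r)
s0=cv2.imread("pics/side0.png").astype(int);d=np.abs(s0-cv2.imread("pics/side9.png")).max(2);print("pliers diff",d[200:220,208:268].max())
E
```

```text
33.6 [ 0.6442 -0.1051  0.2205] [ 3.141 -0.    -2.87 ] [ 0.49 -1.01 -0.29]
wrist [318. 181.] [ 642.5 -105.7] [67.8 65.7] 15.5
wrist [397.   5.] [471.9 -79.6] [11.8 43. ] 15.5
hole 75 [[ 0.64329606 -0.10514319]]
scene [256. 309.] [ 835.4 -201.1] [107.9 105.4] 24.2
scene [287. 242.] [ 642.4 -107.7] [67.1 88. ] 82.0
scene [365. 237.] [658.  102.3] [24.4 62.2] 69.1
scene [287. 195.] [449.7 -84.8] [51.9 72.6] 84.3
scene [241. 179.] [ 336.6 -219.7] [112.3  53.1] 2.1
scene [274. 166.] [ 287.  -110.4] [ 18.6 109.6] 24.5
scene [302. 149.] [196.4  -4.1] [32.2 53.1] 19.0
side [267. 248.] [665.8  95.3] [24.5 72.7] 17.2
side [371. 213.] [447.  -79.4] [80.5 52. ] 86.3
side [297. 200.] [ 644.5 -104.8] [ 65.4 103. ] 11.7
side [422. 198.] [ 321.4 -172. ] [110.8 100.9] 89.8
side [245. 182.] [ 817.3 -179.2] [ 99.7 112.2] 24.3
pliers diff 12
```

All three brass parts measure in their trays, and the pliers show no change. Hand in.

```bash
python3 -c "from bench import *;print(sign_off())"
```

```text
the job is handed in; nothing more can be done
None
```

The job is handed in at about 34 s on the robot's clock: finial, collar and hub stand in their own trays, the rosette went through the flap into the bin (judged from the shut, empty flap), and the pliers were not moved; I viewed 15 pictures, one over the limit of 14, and sign-off gave no verdict.

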